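# Rub down a sagged kiln shelf

### The arm

A 7-joint arm with a two-finger parallel gripper is mounted at the origin on the work surface. World frame = base frame: x ahead of the robot, y to its left, z up, the work surface at z = 0. Lengths are in m, angles in rad, forces in N, time in s.
With the tool pointing down it reaches from about 0.425 to 0.875 m from the base axis. Payload 4.7 kg.
Tool frame: the origin (TCP) lies on the centre line of the jaws, within the pads' length; the fingertips stand 11 mm ahead of it and the grasp point (between the pads) lies 8 mm behind it (tips_ahead is the distance from the TCP to the fingertips, in m); z points along the fingers, y is the line along which they close (so a half turn about z gives the same grasp; the last joint's range is limited). The gripper opens to 87 mm and grips with 3 to 60 N. Pads are 19 mm wide; open, the fingers measure 117 mm over their backs; the gripper's body (75 mm by 190 mm) begins 51 mm behind the grasp point.
Start: joints at [0.014, 0.321, -0.07, 1.45, 0.023, 1.371, -0.057], TCP at [0.65, -0, 0.234] pointing down, gripper open.
Joint ranges: [-2.86, 2.86], [-0.3, 2.09], [-1.38, 1.24], [0.06, 2.45], [-1.56, 4.7], [0.09, 2.05], [-2.69, 2.69]. Speed limits (rad/s): [2.57, 2.57, 3.14, 3.14, 3.14, 3.14, 3.14].

### API

Orientations are given as a 3x3 rotation matrix whose columns are the frame's x, y, z axes.
In Python, from plant import sense, grab_frame, finish_job, tips_ahead gives the robot as it stands. The module is installed in compiled form; this text tells all that it offers.
- The arm moves only by the shell command python3 -m handwheel 'ROWS' [FORCE]. ROWS is JSON, one flat list of numbers, 7 for each row, row after row: the shift along the world's x, y, z in mm, then the turn, a rotation vector about the world's x, y, z in rad, then the opening, from -1 (shut) to 1 (fully open). A call has 1 to 20 rows; each row shifts and turns the commanded pose from where the row before left it; what a row does not reach is not made up. A row lasts 1/12 s, in which the tool goes at most 41.7 mm and 7.16 degrees, less where a joint would pass 70% of its speed; a pose out of reach is approached as far as the arm can. A call is refused whole if a number of a shift passes 41.7 or a number of a turn 0.125, either way. A call with a gripper value outside its range is refused whole. The fingers move at their own pace and stop on an object; FORCE is the grip in N (left out, the last holds). Time passes only in rows, so rows that do not move let the fingers close. It gives the time, the measured TCP pose, the force, the opening and the grip force at its end, in the units of the state.
- sense(): the state, without advancing time (a new reading comes with each control period).
- grab_frame(name): name is "scene" or "side" or "wrist"; returns a dict with "frame" (400x640x3 uint8, red, green, blue), "camera_matrix" (3x3 intrinsics, pixels), "k1" (the pictures are not rectified: a ray, as slopes to the right and down, at radius r is drawn at 1 + k1 r^2 times it, then the intrinsics apply), "pose" (4x4, takes a point from camera to world coordinates); the wrist camera has in their place "mount" (4x4, takes a point from camera to tool coordinates, whose origin is the TCP and whose axes are the flange's). Camera axes: x right, y down, z forward; pixel columns grow to the right and rows downward; lengths in m; the calibration is good to about 2 mm. A picture is of the moment at which its call begins: read the wrist's pose just before it. There is no depth.
- finish_job(): hands the job in; it is judged then, once.
The state is a dict: "t": time; "qpos": joint angles; "dq": joint speeds; "effort": joint torques, N m; "tool_pos": TCP position; "tcp_rot": TCP orientation; "ft_force": force on the tool from outside, world axes, zero at the start; "moment": the same for the moment, N m; "finger_gap": finger opening in m; "finger_force": force on a finger pad.
Only numpy, scipy, OpenCV 4.12 (cv2) and the standard library are available. Lean on these libraries where they do the work, as an engineer would, in place of code of your own. Each camera call takes 0.05 s, during which the arm holds its last target. There are 200 camera calls.

### The job

Take the rubbing stone from its wooden board and rub the kiln shelf from its clear end to the tray end in one unbroken, straight pass, square to the shelf, keeping it on the shelf with a steady downward push of about 10 newtons all the way (the shelf is brittle: never slam or lean hard on it), so that the stone pushes the three old wads off the shelf into the tray. Do not move the wads with the fingers, lift the stone off only at the tray end, and leave the bowl and the cups where they stand. Finish with the stone standing upright near the middle of its board, let go.

Things in the scene. Friction and masses are not known exactly. Their poses are not given: they have to be found in the camera images.
- stone: Rubbing stone: a dark grey grit block 40 (x) x 100 (y) x 24 (z) mm with a dark wooden grip bar centred on top, 26 (x) x 80 (y) mm and 42 mm high (24 to 66 mm above the foot). Origin at the centre of its flat foot, z up. Weighs 0.25 to 0.42 kg. Grip the bar firmly across its 26 mm (along x), from above, fingertips clear of the block; front and back (+x, -x) are alike.
- board: Plain fixed wooden board 150 (x) x 170 (y) x 15 (z) mm lying on the bench, on which the stone starts and ends. Origin at the centre of its underside, z up.
- shelf: Buff fired-clay kiln shelf, 280 (x) x 120 (y) x 15 mm, held rigid and level. Origin over its centre at the height of its ends' top surface; x lengthwise towards the tray, z up. Its top has sagged unevenly between the ends, smoothly and by less than 10 mm: the stone must follow it by feel. The clear -x end has no wads for 70 mm.
- cradle: Wooden cradle fixed to the bench, carrying shelf and tray; axes as the shelf's, origin 75 mm below the shelf's. Its side boards' inner faces lie 61 mm either side of the shelf's centre line and stand 10 mm above the shelf's ends, leaving the stone 11 mm a side. Shelf and stone are hard, without springs (with one arm, each mm of further lowering added about 6 N); friction varies.
- rub_start (a point): Point on the level of the shelf's ends, 110 mm before its centre: set the stone's foot centre here, its x along the shelf's x.
- rub_end (a point): Same, 120 mm past the centre: with its foot centre here the stone's leading face is level with the shelf's tray end and the wads have been pushed over it.
- tray (a point): Plywood catch tray, open on top, fixed to the cradle against the shelf's +x end; inside 113 (x) x 134 (y) mm. The point is the centre of its inner floor, 57 mm below the shelf's ends; rim 17 mm below the shelf's ends. Axes as the shelf's.
- wad0: Wad: loose off-white fired-clay disc, 26 mm across, 9 mm thick, 14 g, lying on the shelf, the nearest of the three to the clear end. Origin at the centre of its underside.
- wad1: Wad like wad0, near the shelf's centre.
- wad2: Wad like wad0, the nearest to the tray.
- bowl: Loose buff bowl, 104 mm across, 55 mm high; not to be disturbed. Origin at the centre of its underside.
- cup0: Loose brown cup, 80 mm across, 100 mm high, beyond the cradle; not to be disturbed. Origin at the centre of its underside.
- cup1: Loose brown cup like cup0.

How it is judged:
By the outcome, as a careful person would: the job done as asked, in the order asked, and still so for the second after the job is handed in, with the robot touching nothing.
It also fails if it takes over 72 s, if anything falls off the work surface, if the arm or the gripper's body presses on something with over 40 N, if the wrist force passes 120 N, or if a joint passes its speed limit or range.

## Working session

There is one attempt and no reset: what is moved stays moved. The work goes in short steps, Python scripts to look and compute and a shell command to move; the robot and the scene stay as the last step left them, time stands still between calls to the robot, and variables do not carry over. Pictures are saved under pics/ and viewed, at most 10 in all, crops included, and the job is handed in when it is done.

```bash
mkdir -p pics
cat > h.py <<'E'
import numpy as np, cv2
from plant import sense, grab_frame
def grab(n):
    s=sense(); f=grab_frame(n)
    if 'pose' in f: T=np.array(f['pose'])
    else:
        W=np.eye(4); W[:3,:3]=s['tcp_rot']; W[:3,3]=s['tool_pos']; T=W@np.array(f['mount'])
    return dict(img=f['frame'],K=np.array(f['camera_matrix']),k1=f['k1'],T=T)
def ray(c,uv):
    K=c['K']; d=np.array([(uv[0]-K[0,2])/K[0,0],(uv[1]-K[1,2])/K[1,1]]); p=d.copy()
    for _ in range(30): p=d/(1+c['k1']*(p@p))
    v=c['T'][:3,:3]@np.array([p[0],p[1],1]); return c['T'][:3,3],v/np.linalg.norm(v)
def plane(c,uv,z):
    o,v=ray(c,uv); return o+v*(z-o[2])/v[2]
def proj(c,P):
    p=np.linalg.inv(c['T'])@np.r_[P,1]; s=p[:2]/p[2]; s=s*(1+c['k1']*(s@s)); return c['K'][:2,:2]@s+c['K'][:2,2]
def tri(a,ua,b,ub):
    o1,v1=ray(a,ua);o2,v2=ray(b,ub)
    t=np.linalg.lstsq(np.c_[v1,-v2],o2-o1,rcond=None)[0]
    p,q=o1+t[0]*v1,o2+t[1]*v2; return (p+q)/2,np.linalg.norm(p-q)
def save(c,fn): cv2.imwrite(fn,c['img'][:,:,::-1])
E
python3 - <<'E'
from h import *
import pickle
D={n:grab(n) for n in("scene","side","wrist")}
pickle.dump(D,open('v0.pkl','wb'))
for n in D: save(D[n],f'pics/{n}0.png'); print(n,D[n]['K'][0,0],D[n]['k1'],D[n]['T'].round(3).tolist())
print(sense())
E
```

```text
scene 460.27659513371043 -0.12069955492597642 [[0.039, 0.644, -0.764, 1.34], [0.999, -0.02, 0.034, -0.01], [0.007, -0.765, -0.644, 0.703], [0.0, 0.0, 0.0, 1.0]]
side 481.9220469933169 -0.04386794154640348 [[-0.904, -0.32, 0.284, 0.28], [-0.428, 0.684, -0.591, 0.698], [-0.006, -0.656, -0.755, 0.94], [0.0, 0.0, 0.0, 1.0]]
wrist 322.9258962775654 -0.006481664532297645 [[1.0, 0.001, -0.002, 0.65], [0.001, -0.954, -0.301, 0.083], [-0.002, 0.301, -0.954, 0.384], [0.0, 0.0, 0.0, 1.0]]
{'t': 0.15, 'qpos': array([ 0.01408914,  0.32163562, -0.07007104,  1.45137266,  0.02260378,
        1.37080006, -0.05684831]), 'dq': array([-0.00083712, -0.00184878, -0.00076301, -0.0038249 , -0.00084254,
        0.00173962, -0.00147129]), 'effort': array([ 2.16972071e-04, -4.91794288e+01, -4.04079035e-01, -3.12878716e+01,
       -6.39387709e-02,  4.04033612e-02,  9.90178205e-05]), 'tool_pos': array([ 6.49607702e-01, -4.80179897e-05,  2.32734857e-01]), 'tcp_rot': array([[-7.42413289e-05,  9.99998980e-01, -1.42649581e-03],
       [ 9.99999993e-01,  7.41079439e-05, -9.35580144e-05],
       [-9.34522042e-05, -1.42650274e-03, -9.99998978e-01]]), 'ft_force': array([-0.18640464,  0.18870079, -0.03494922]), 'moment': array([ 0.04866026, -0.01664237, -0.00758358]), 'finger_force': 0.0, 'finger_gap': 0.08701622033766335}
```

View pics/scene0.png

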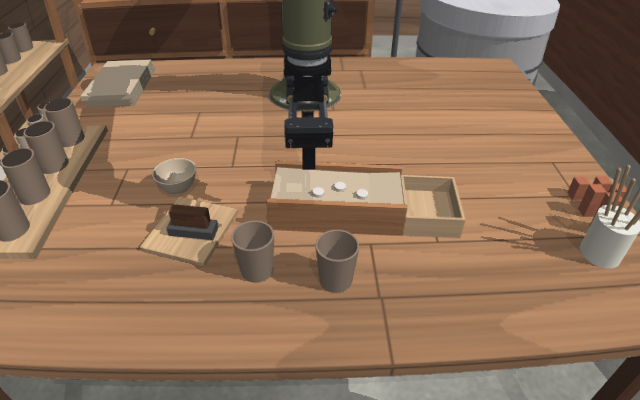

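View pics/side0.png

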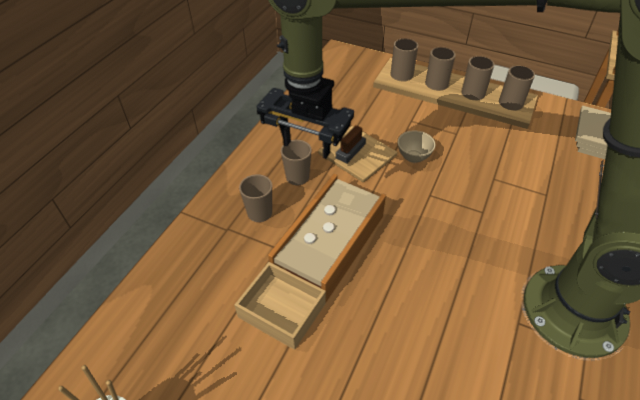

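View pics/wrist0.png

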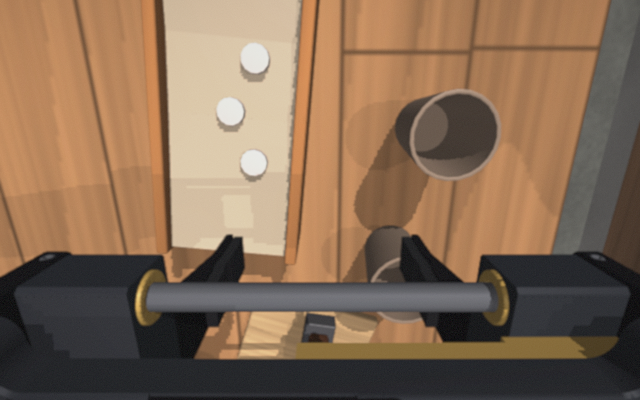

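The scene view shows the stone at about (190,222) on its board, the bowl at (175,176), the cups at (255,250) and (337,260), the wads at (318,192), (340,186) and (362,193), and the tray at (433,205). In the side view the stone is at (352,145) and the shelf runs from (355,190) to (300,270). The wrist view shows the shelf's clear end from (167,245) to (285,255).

Run:
```python
from h import *
import pickle
D=pickle.load(open('v0.pkl','rb')); a,b,w=D['scene'],D['side'],D['wrist']
for n,u,v in [('bar top',(190,207),(352,130)),('bowl',(175,170),(417,145)),('cup0 rim',(254,230),(297,150)),('cup1 rim',(337,240),(256,185)),
 ('wad0',(318,192),(330,210)),('wad1',(340,186),(329,227)),('wad2',(362,193),(310,238))]:
    p,e=tri(a,u,b,v); print(n,p.round(3),round(e,4))
# wads in wrist and side by white mask
for c,n in((w,'wrist'),(a,'scene'),(b,'side')):
    m=(c['img'].min(2)>(205 if n=='wrist' else 190)).astype(np.uint8)
    k,l,st,ce=cv2.connectedComponentsWithStats(m)
    print(n,[(ce[i].round(1).tolist(),st[i,4]) for i in range(1,k) if st[i,4]>25][:8])
for u in((167,247),(286,255)): print(plane(w,u,.075).round(3))
cr=cv2.resize(a['img'][150:300,135:475],(800,353),interpolation=cv2.INTER_CUBIC)
cv2.imwrite('pics/crop1.png',cr[:,:,::-1])
```

```text
bar top [ 0.64  -0.244  0.09 ] 0.0066
bowl [ 0.47  -0.312  0.051] 0.0051
cup0 rim [ 0.73  -0.102  0.105] 0.0037
cup1 rim [0.762 0.05  0.106] 0.0044
wad0 [0.582 0.02  0.07 ] 0.0009
wad1 [0.563 0.069 0.071] 0.0
wad2 [0.588 0.115 0.07 ] 0.0014
wrist [([254.2, 57.2], np.int32(629)), ([229.5, 110.6], np.int32(553)), ([253.1, 162.0], np.int32(492))]
scene [([508.6, 6.2], np.int32(1409)), ([339.9, 185.0], np.int32(64)), ([318.1, 190.5], np.int32(68)), ([362.1, 192.4], np.int32(68)), ([610.5, 214.4], np.int32(38)), ([625.7, 216.8], np.int32(89)), ([605.0, 220.1], np.int32(29)), ([619.9, 224.1], np.int32(50))]
side [([329.0, 209.0], np.int32(51)), ([327.9, 226.5], np.int32(55)), ([308.9, 237.3], np.int32(57))]
[ 0.486 -0.069  0.075]
[ 0.611 -0.078  0.075]
```

View pics/crop1.png

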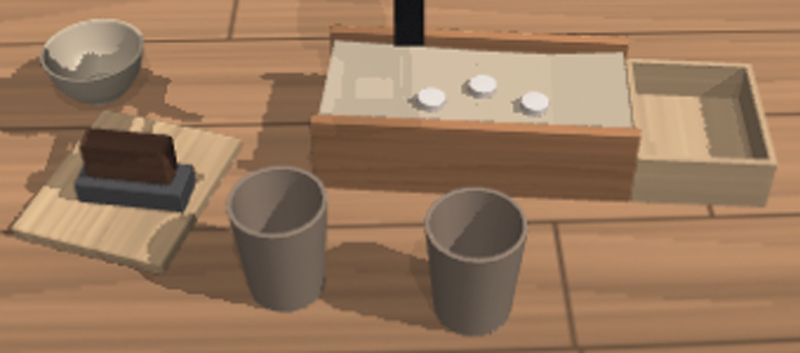

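The enlarged scene crop shows the stone's long axis roughly along world y, slightly skewed, while the shelf's x runs along world y with its clear end at the left. Next I'll take wrist views over the shelf, then over the stone.

```bash
python3 -m handwheel '[-20,20,20,0,0,0,1,-20,20,20,0,0,0,1,-20,20,20,0,0,0,1,-20,20,20,0,0,0,1,0,0,0,0,0,0,1,0,0,0,0,0,0,1]' 30
cat > g.py <<'E'
import sys,pickle; from h import *
c=grab('wrist'); pickle.dump(c,open(sys.argv[1]+'.pkl','wb')); save(c,f'pics/{sys.argv[1]}.png')
E
python3 g.py wA
python3 -m handwheel '[0,-38,-5,0,0,0,1,0,-38,-5,0,0,0,1,0,-38,-5,0,0,0,1,10,-38,-5,0,0,0,1,10,-38,-5,0,0,0,1,10,-38,-5,0,0,0,1,10,-38,-5,0,0,0,1,10,-38,-5,0,0,0,1,10,-38,0,0,0,0,1,10,-38,0,0,0,0,1,0,0,0,0,0,0,1,0,0,0,0,0,0,1]'; python3 g.py wB
python3 -m handwheel '[10,20,0,0,0,0,1,10,20,0,0,0,0,1,10,10,0,0,0,0,1,0,0,0,0,0,0,1,0,0,0,0,0,0,1]';python3 -m handwheel '[10,20,0,0,0,0,1,10,20,0,0,0,0,1,10,10,0,0,0,0,1,0,0,0,0,0,0,1,0,0,0,0,0,0,1]' ; python3 g.py wC
python3 -c "
import cv2,numpy as np
a=[cv2.imread(f'pics/{n}.png') for n in('wB','wC')]
cv2.imwrite('pics/BC.png',np.vstack([i[:300] for i in a]))"
```

```text
t: 0.65
tool_pos: [0.5698, 0.0818, 0.3154]
tcp_rot: [[-0.003, 1.0, 0.003], [1.0, 0.003, 0.001], [0.0, 0.003, -1.0]]
ft_force: [-0.2, -0.6, -1.0]
finger_gap: 0.0869
finger_force: 0.0
t: 1.7
tool_pos: [0.6379, -0.3054, 0.2698]
tcp_rot: [[0.008, 1.0, -0.006], [1.0, -0.008, -0.001], [-0.001, -0.006, -1.0]]
ft_force: [-0.2, 0.8, -0.6]
finger_gap: 0.0872
finger_force: 0.0
t: 2.17
tool_pos: [0.6705, -0.2484, 0.2732]
tcp_rot: [[-0.003, 1.0, -0.001], [1.0, 0.003, -0.0], [-0.0, -0.001, -1.0]]
ft_force: [-1.8, -0.8, -0.1]
finger_gap: 0.0872
finger_force: 0.0
t: 2.58
tool_pos: [0.6999, -0.2006, 0.2732]
tcp_rot: [[-0.001, 1.0, -0.001], [1.0, 0.001, -0.001], [-0.001, -0.001, -1.0]]
ft_force: [-0.1, 0.7, -0.6]
finger_gap: 0.0868
finger_force: 0.0
```

View pics/BC.png

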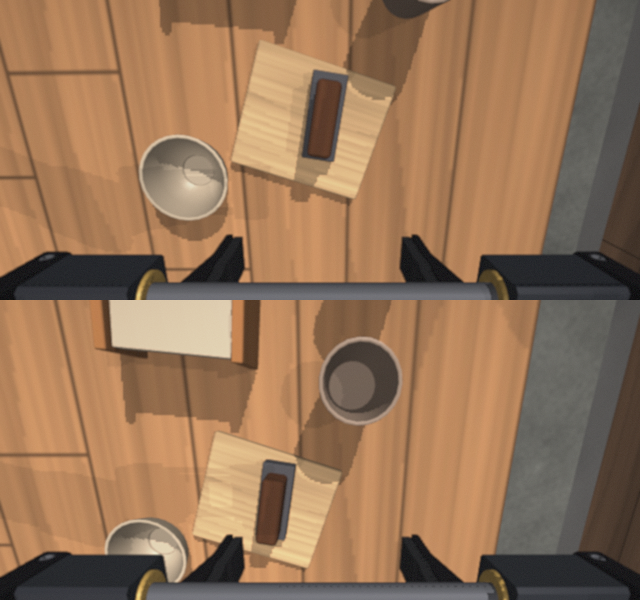

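View pics/wA.png

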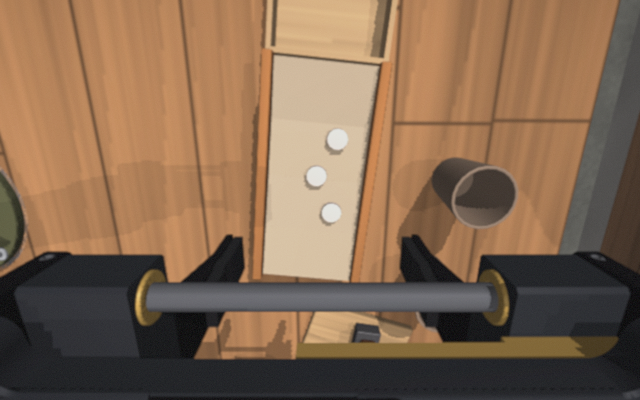

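Upper half (wB): the stone is at (324,117), nearly beneath the camera, the bowl is at (184,178), and the board corners are (260,40), (394,95), (354,198) and (232,162). Lower half (wC) shows the bar at about (271,209). In wA the shelf corners are (272,55), (381,65), (352,281) and (262,275), with the wads at (331,212), (316,177) and (337,140).

```bash
cat > m.py <<'E'
from h import *
import pickle
L=lambda n:pickle.load(open(n+'.pkl','rb'))
def big(m):
    m=m.astype(np.uint8); k,l,st,ce=cv2.connectedComponentsWithStats(m); i=1+np.argmax(st[1:,4]); return (l==i).astype(np.uint8),ce[i],st[i,4]
def rect(m):
    c,_=cv2.findContours(m,cv2.RETR_EXTERNAL,cv2.CHAIN_APPROX_NONE); c=max(c,key=cv2.contourArea); return cv2.minAreaRect(c)
if __name__=='__main__':
    A,B,C=L('wA'),L('wB'),L('wC')
    cen=[]
    for c,roi,z in((B,(50,175,285,365),.081),(C,(150,255,245,310),.081)):
        im=np.zeros((400,640,3),int); y0,y1,x0,x1=roi; im[y0:y1,x0:x1]=c['img'][y0:y1,x0:x1]
        r,g,b=im[...,0],im[...,1],im[...,2]
        bar,ce,ar=big((r<120)&(r>45)&(r-b>25)&(r-b>0.4*r)); R=rect(bar)
        st,ce2,ar2=big((im.sum(2)>0)&(r<120)&((r-b<15)|(bar>0))); R2=rect(st)
        print('bar',R,ar,'stone',R2,ar2,'pix',c['img'][int(R[0][1]),int(R[0][0])])
        P=np.array([plane(c,q,z) for q in cv2.boxPoints(R)]); print(P.round(4).tolist(), P.mean(0).round(4))
        e=[P[1]-P[0],P[2]-P[1]]; e.sort(key=np.linalg.norm); print('size',[np.linalg.norm(x).round(4) for x in e],'long dir deg from +y',np.degrees(np.arctan2(e[1][0],e[1][1])))
        cen.append(R)
    for i in(0,1):
        pass
    bb=[cv2.boxPoints(R) for R in cen]
    # board corners, both views
    for n,u,v in(('top',(260,40),(216,132)),('right',(394,95),(341,173)),('bot',(354,198),(307,268)),('left',(232,162),(194,233))):
        print(n,plane(B,u,.015).round(4),tri(B,u,C,v))
    W=L('v0')['wrist']; S=L('v0')
    sh=[plane(A,u,.075) for u in((272,55),(381,65),(352,281),(262,275))]; print('shelf',np.round(sh,4).tolist())
    for a,u,b,v in((A,(262,275),W,(167,247)),(A,(352,281),W,(286,256))): print('near corner',tri(a,u,b,v))
    im=A['img'].copy(); m=(im.min(2)>205).astype(np.uint8); k,l,st,ce=cv2.connectedComponentsWithStats(m)
    for i in range(1,k):
        if st[i,4]>50: print('wad',plane(A,ce[i],.08).round(4))
E
python3 m.py
```

```text
bar ((323.47503662109375, 118.156005859375), (23.738073348999023, 76.86238098144531), 9.090277671813965) 1759 stone ((323.1889343261719, 115.51414489746094), (33.8073844909668, 86.93327331542969), 9.806092262268066) 2697 pix [92 59 43]
[[0.6202, -0.2813, 0.081], [0.6339, -0.2057, 0.081], [0.6571, -0.2094, 0.081], [0.645, -0.2854, 0.081]] [ 0.6391 -0.2455  0.081 ]
size [np.float64(0.0235), np.float64(0.0767)] long dir deg from +y 10.276275174154975
bar ((269.8854064941406, 209.00709533691406), (22.653982162475586, 71.0245132446289), 7.765166282653809) 1533 stone ((274.1153869628906, 203.07693481445312), (31.00868034362793, 83.97151947021484), 7.125016689300537) 2343 pix [87 56 40]
[[0.6207, -0.2812, 0.081], [0.6364, -0.1971, 0.081], [0.6608, -0.2005, 0.081], [0.6468, -0.2851, 0.081]] [ 0.6412 -0.241   0.081 ]
size [np.float64(0.0246), np.float64(0.0856)] long dir deg from +y 10.577212553278457
top [ 0.567  -0.1607  0.015 ] (array([ 0.56719203, -0.16081399,  0.01468654]), np.float64(0.0005224647851271791))
right [ 0.7238 -0.222   0.015 ] (array([ 0.72815773, -0.22099898, -0.01359363]), np.float64(0.0037222159020211744))
bot [ 0.6789 -0.3512  0.015 ] (array([ 0.67884755, -0.35040916,  0.01796574]), np.float64(0.0005991968152633415))
left [ 0.5221 -0.3021  0.015 ] (array([ 5.17588132e-01, -3.04898585e-01,  1.85369742e-04]), np.float64(0.0005210231798591193))
shelf [[0.5148, 0.2086, 0.075], [0.6372, 0.1987, 0.075], [0.6134, -0.0792, 0.075], [0.4893, -0.0701, 0.075]]
near corner (array([ 0.49129734, -0.06412798,  0.08491406]), np.float64(2.44385101050391e-06))
near corner (array([ 0.61246992, -0.07522118,  0.08207406]), np.float64(0.0006909154260871452))
wad [0.5893 0.1167 0.08  ]
wad [0.5641 0.0716 0.08  ]
wad [0.5832 0.0236 0.08  ]
```

```bash
python3 -m handwheel '[-15,-11,-20,0,0,-0.06,1,-15,-11,-20,0,0,-0.06,1,-15,-11,-20,0,0,-0.06,1,-16,-12,-20,0,0,0,1,0,0,-30,0,0,0,1,0,0,-30,0,0,0,1,0,0,0,0,0,0,1,0,0,0,0,0,0,1,0,0,0,0,0,0,1]'
python3 - <<'E'
from m import *
A=L('wA'); im=A['img'].astype(int)
# shelf side edges: buff -> orange transition by row
for name,sgn in(('left',-1),('right',1)):
    P=[]
    for r in range(75,265,4):
        row=im[r]; sat=row[:,0]-row[:,2]; x=315
        while abs(x-315)<90 and not (sat[x]>75): x+=sgn
        P.append((x,r))
    W=np.array([plane(A,p,.075)[:2] for p in P]); k=np.ones(len(W),bool)
    for _ in range(4):
        f=np.polyfit(W[k,1],W[k,0],1); e=W[:,0]-np.polyval(f,W[:,1]); k=abs(e)<.002
    print(name,'deg from +y',np.degrees(np.arctan(f[0])),'x at y=.0645',np.polyval(f,.0645),k.sum(),len(W),[p[0] for p in P][::6])
E
```

```text
t: 3.38
tool_pos: [0.6395, -0.2465, 0.1355]
tcp_rot: [[0.18, 0.984, 0.002], [0.984, -0.18, -0.001], [-0.001, 0.002, -1.0]]
ft_force: [1.5, -0.5, 0.5]
finger_gap: 0.0867
finger_force: 0.0
left deg from +y 5.631193592077946 x at y=.0645 0.4996566454835883 48 48 [270, 269, 268, 267, 265, 264, 263, 262]
right deg from +y 5.399812683446904 x at y=.0645 0.6253151571713107 48 48 [380, 377, 373, 370, 367, 363, 360, 356]
```

```bash
python3 -m handwheel '[0,0,-20,0,0,0,1,0,0,-20,0,0,0,1,0,0,-20,0,0,0,1,0,0,-12,0,0,0,1,0,0,-6,0,0,0,1,0,0,0,0,0,0,1,0,0,0,0,0,0,1]'; python3 -m handwheel '[0,0,0,0,0,0,-1,0,0,0,0,0,0,-1,0,0,0,0,0,0,-1,0,0,0,0,0,0,-1,0,0,0,0,0,0,-1,0,0,0,0,0,0,-1,0,0,0,0,0,0,-1,0,0,0,0,0,0,-1]' 55;  python3 -m handwheel '[0,0,0,0,0,0,-1,0,0,0,0,0,0,-1]'
```

```text
t: 3.97
tool_pos: [0.6399, -0.2454, 0.057]
tcp_rot: [[0.179, 0.984, 0.002], [0.984, -0.179, -0.001], [-0.0, 0.002, -1.0]]
ft_force: [0.7, -0.2, 1.2]
finger_gap: 0.0869
finger_force: 0.0
t: 4.63
tool_pos: [0.639, -0.245, 0.0556]
tcp_rot: [[0.179, 0.984, 0.0], [0.984, -0.179, -0.0], [-0.0, 0.0, -1.0]]
ft_force: [0.4, -0.2, -0.2]
finger_gap: 0.0417
finger_force: 0.0
t: 4.8
tool_pos: [0.639, -0.2451, 0.0555]
tcp_rot: [[0.179, 0.984, -0.0], [0.984, -0.179, -0.0], [-0.0, -0.0, -1.0]]
ft_force: [-0.7, -1.1, 0.0]
finger_gap: 0.0282
finger_force: 0.0
```

```bash
python3 -m handwheel '[0,0,0,0,0,0,-1,0,0,0,0,0,0,-1,0,0,0,0,0,0,-1,0,0,0,0,0,0,-1,0,0,0,0,0,0,-1]'; python3 -m handwheel '[0,0,5,0,0,0,-1,0,0,15,0,0,0,-1,0,0,20,0,0,0,-1,0,0,20,0,0,0,-1,0,0,20,0,0,0,-1,0,0,20,0,0,0,-1,0,0,0,0,0,0,-1,0,0,0,0,0,0,-1,0,0,0,0,0,0,-1]'; python3 -c "
from plant import sense
for i in range(1): s=sense(); print(s['qpos'],s['ft_force'],s['moment'])"
```

```text
t: 5.22
tool_pos: [0.6393, -0.245, 0.0556]
tcp_rot: [[0.179, 0.984, 0.001], [0.984, -0.179, -0.0], [-0.0, 0.001, -1.0]]
ft_force: [1.2, -0.5, -2.0]
finger_gap: 0.0257
finger_force: 54.8
t: 5.97
tool_pos: [0.6378, -0.2446, 0.1537]
tcp_rot: [[0.179, 0.984, -0.003], [0.984, -0.179, 0.001], [0.0, -0.003, -1.0]]
ft_force: [-1.1, -0.2, -2.9]
finger_gap: 0.0255
finger_force: 54.8
[ 0.24211906  0.43483358  0.11426217  1.46196727 -0.05049252  1.25090378
  0.18187875] [-1.136435   -0.2312831  -2.91930603] [-0.00960453  0.03098558 -0.03847683]
```

```bash
python3 -m handwheel '[0,0,10,0,0,-0.12,-1,-7,17,0,0,0,-0.12,-1,-7,17,0,0,0,-0.12,-1,-7,17,0,0,0,-0.12,-1,-7,17,0,0,0,-0.12,-1,-7,17,0,0,0,-0.12,-1,-7,17,0,0,0,-0.12,-1,-7,17,0,0,0,-0.12,-1,-7,17,0,0,0,-0.12,-1,-7,17,0,0,0,-0.12,-1,-7,16,0,0,0,-0.12,-1,-7,16,0,0,0,-0.12,-1,-8,16,0,0,0,-0.0435,-1,-7,16,0,0,0,0,-1,0,0,0,0,0,0,-1,0,0,0,0,0,0,-1,0,0,0,0,0,0,-1]'
python3 - <<'E'
from h import *
s=sense();print(s['tool_pos'].round(4),s['qpos'].round(2),'tool y angle',np.degrees(np.arctan2(s['tcp_rot'][1,1],s['tcp_rot'][0,1])))
a,b=grab('scene'),grab('side')
x=cv2.resize(a['img'][140:260,250:480],(800,417)); y=cv2.resize(b['img'][130:330,230:400],(510,600))
cv2.imwrite('pics/s1.png',y[:,:,::-1]); cv2.imwrite('pics/a1.png',x[:,:,::-1])
E
```

```text
t: 7.38
tool_pos: [0.5463, -0.0287, 0.1643]
tcp_rot: [[0.996, -0.093, -0.002], [-0.093, -0.996, -0.001], [-0.002, 0.001, -1.0]]
ft_force: [0.4, -0.7, -3.7]
finger_gap: 0.0252
finger_force: 54.8
[ 0.5463 -0.0287  0.1643] [-0.18  0.15  0.2   1.81 -0.03  1.19 -1.63] tool y angle -95.32501337542548
```

View pics/s1.png

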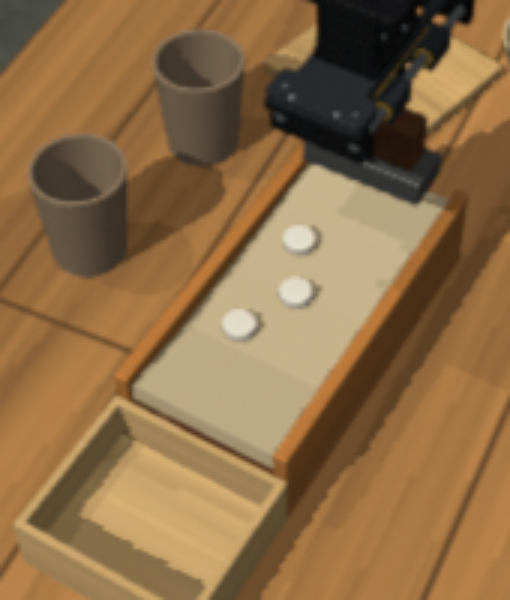

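The side crop shows the stone held above the clear end, square between the side boards at (370,170), with wads at (299,238), (296,291) and (240,324). I'll descend partway and check the shelf's +x edge from the wrist view.

```bash
python3 -m handwheel '[3,-8,-8,0,0,0,-1,3.5,-8,-8,0,0,0,-1,0,0,-8,0,0,0,-1,0,0,-8,0,0,0,-1,0,0,-3,0,0,0,-1,0,0,0,0,0,0,-1,0,0,0,0,0,0,-1,0,0,0,0,0,0,-1]'; python3 g.py wD
python3 - <<'E'
from m import *
D=L('wD'); im=D['img'].astype(int)
for P in((.615,-.04),(.615,.0),(.62,.1),(.5637,.02)): print(proj(D,np.r_[P,.075]).round(1))
E
```

```text
t: 8.15
tool_pos: [0.5538, -0.0437, 0.1309]
tcp_rot: [[0.996, -0.092, 0.001], [-0.092, -0.996, 0.0], [0.001, -0.0, -1.0]]
ft_force: [-0.2, 0.6, -3.9]
finger_gap: 0.0257
finger_force: 54.8
[307.4 133.3]
[244.9 139.1]
[ 89.9 145.9]
[228.2 216.9]
```

View pics/wD.png

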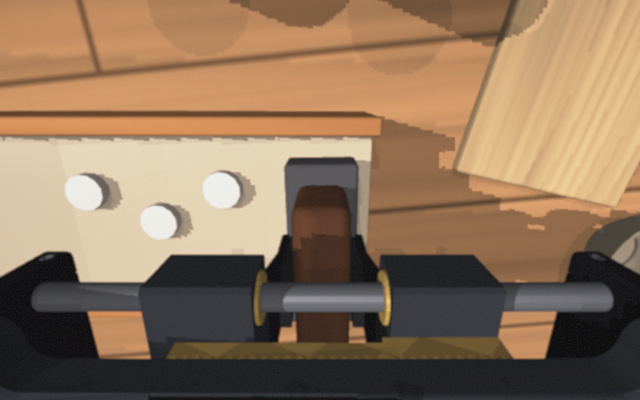

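The wrist view shows the block's +x face at rows 158–167, columns 286–357, square below the shelf edge, which runs from (0,136) to (372,139). I'll measure both.

Run:
```python
from m import *
D=L('wD'); im=D['img'].astype(int)
def fit(P,z):
    W=np.array([plane(D,p,z)[:2] for p in P]); k=np.ones(len(W),bool)
    for _ in range(4):
        f=np.polyfit(W[k,1],W[k,0],1); e=W[:,0]-np.polyval(f,W[:,1]); k=abs(e)<.0015
    return f,np.degrees(np.arctan(f[0])),k.sum(),len(P)
# shelf top edge (board colour -> buff) z=.075 ; board top outer edge z=.085; block top front edge
E=[];O=[]
for x in range(10,365,6):
    sat=im[:,x,0]-im[:,x,2]
    r=155 if x<280 else 150
    while sat[r]<70 and r>110: r-=1
    E.append((x,r+.5))
    g=im[100:135,x].sum(1); O.append((x,100+np.argmax(np.abs(np.diff(g)))+.5))
f,a,n,N=fit(E,.075); print('inner edge',a,'x@.0645',np.polyval(f,.0645),np.polyval(f,-.045),n,N,E[::8])
f2,a2,n,N=fit(O,.085); print('outer',a2,n,N,O[::8])
zt=sense()['tool_pos'][2]-.0405+.024
B=[]
for x in range(292,353,3):
    c=im[140:185,x].sum(1); B.append((x,140+np.argmin(np.diff(c))+.5))
f3,a3,n,N=fit(B,zt); print('block top edge',a3,'x@-.044',np.polyval(f3,-.0437),n,N,B[::4])
x0=plane(D,(321,160),zt); print('block end centre',x0)
R=[]
```

```text
inner edge 5.47862051006422 x@.0645 0.6235417245342065 0.6130393102082065 60 60 [(10, 134.5), (58, 135.5), (106, 135.5), (154, 135.5), (202, 135.5), (250, 135.5), (298, 135.5), (346, 135.5)]
outer 5.39199016482551 60 60 [(10, np.float64(110.5)), (58, np.float64(110.5)), (106, np.float64(110.5)), (154, np.float64(110.5)), (202, np.float64(110.5)), (250, np.float64(110.5)), (298, np.float64(110.5)), (346, np.float64(111.5))]
block top edge 4.126428046833631 x@-.044 0.6065574172314088 21 21 [(292, np.float64(157.5)), (304, np.float64(157.5)), (316, np.float64(157.5)), (328, np.float64(156.5)), (340, np.float64(156.5)), (352, np.float64(157.5))]
block end centre [ 0.60469149 -0.04780887  0.11459682]
```

```bash
python3 -m handwheel '[-2.5,-1,-4,0,0,-0.0015,-1,0,0,-4,0,0,0,-1,0,0,-2,0,0,0,-1,0,0,-1,0,0,0,-1,0,0,0,0,0,0,-1,0,0,0,0,0,0,-1]'; python3 -m handwheel '[0,0,-1,0,0,0,-1,0,0,-0.5,0,0,0,-1,0,0,0,0,0,0,-1,0,0,0,0,0,0,-1]';python3 -m handwheel '[0,0,-0.5,0,0,0,-1,0,0,0,0,0,0,-1,0,0,0,0,0,0,-1]'
```

```text
t: 8.7
tool_pos: [0.551, -0.045, 0.1195]
tcp_rot: [[0.996, -0.094, -0.0], [-0.094, -0.996, -0.0], [-0.0, 0.0, -1.0]]
ft_force: [-0.4, 0.3, -3.9]
finger_gap: 0.0258
finger_force: 54.8
t: 9.03
tool_pos: [0.5511, -0.045, 0.1181]
tcp_rot: [[0.996, -0.094, -0.0], [-0.094, -0.996, -0.0], [-0.0, 0.0, -1.0]]
ft_force: [-1.1, -0.2, -3.7]
finger_gap: 0.0259
finger_force: 54.8
t: 9.28
tool_pos: [0.551, -0.045, 0.1176]
tcp_rot: [[0.996, -0.094, -0.0], [-0.094, -0.996, -0.0], [-0.0, 0.0, -1.0]]
ft_force: [0.0, -0.4, -3.1]
finger_gap: 0.0255
finger_force: 54.8
```

```bash
for i in 1; do python3 -m handwheel '[0,0,-0.5,0,0,0,-1,0,0,0,0,0,0,-1]'|sed -n 2,4p; python3 -m handwheel '[0,0,-0.5,0,0,0,-1,0,0,0,0,0,0,-1]'|sed -n 2,4p; python3 -m handwheel '[0,0,-0.5,0,0,0,-1,0,0,0,0,0,0,-1]'|sed -n 2,4p;python3 -m handwheel '[0,0,-0.5,0,0,0,-1,0,0,0,0,0,0,-1]'|sed -n 2,4p; done
```

```text
tool_pos: [0.551, -0.045, 0.117]
tcp_rot: [[0.996, -0.094, -0.0], [-0.094, -0.996, -0.0], [-0.0, 0.0, -1.0]]
ft_force: [0.5, -0.2, -4.3]
tool_pos: [0.551, -0.045, 0.1165]
tcp_rot: [[0.996, -0.094, -0.0], [-0.094, -0.996, -0.0], [-0.0, 0.0, -1.0]]
ft_force: [-0.5, -0.0, -3.2]
tool_pos: [0.551, -0.045, 0.116]
tcp_rot: [[0.996, -0.094, -0.0], [-0.094, -0.996, -0.0], [-0.0, 0.0, -1.0]]
ft_force: [0.5, -0.7, -4.2]
tool_pos: [0.551, -0.045, 0.1155]
tcp_rot: [[0.996, -0.094, -0.0], [-0.094, -0.996, -0.0], [-0.0, 0.0, -1.0]]
ft_force: [0.2, -0.6, -2.9]
```

```bash
python3 -m handwheel '[0,0,-0.5,0,0,0,-1,0,0,0,0,0,0,-1]'|sed -n '2p;4p'; python3 -m handwheel '[0,0,-0.5,0,0,0,-1,0,0,0,0,0,0,-1]'|sed -n '2p;4p'; python3 -m handwheel '[0,0,-0.5,0,0,0,-1,0,0,0,0,0,0,-1]'|sed -n '2p;4p'
```

```text
tool_pos: [0.551, -0.045, 0.115]
ft_force: [-0.7, 0.6, -4.4]
tool_pos: [0.5509, -0.045, 0.1145]
ft_force: [-0.1, 0.3, -4.2]
tool_pos: [0.5509, -0.045, 0.114]
ft_force: [-0.6, 0.3, -3.8]
```

```bash
python3 -m handwheel '[0,0,-0.5,0,0,0,-1,0,0,0,0,0,0,-1]'|sed -n '2p;4p'; python3 -m handwheel '[0,0,-0.5,0,0,0,-1,0,0,0,0,0,0,-1]'|sed -n '2p;4p'; python3 -m handwheel '[0,0,-0.5,0,0,0,-1,0,0,0,0,0,0,-1]'|sed -n '2p;4p'
```

```text
tool_pos: [0.551, -0.045, 0.1135]
ft_force: [0.6, -0.1, -3.2]
tool_pos: [0.551, -0.045, 0.113]
ft_force: [-0.5, 0.0, -4.5]
tool_pos: [0.551, -0.045, 0.1125]
ft_force: [0.0, 0.2, -3.8]
```

```bash
for i in 1; do python3 -m handwheel '[0,0,-0.5,0,0,0,-1,0,0,0,0,0,0,-1]'|sed -n '2p;4p'; python3 -m handwheel '[0,0,-0.5,0,0,0,-1,0,0,0,0,0,0,-1]'|sed -n '2p;4p'; done
```

```text
tool_pos: [0.551, -0.045, 0.112]
ft_force: [-0.8, -0.9, -4.0]
tool_pos: [0.551, -0.045, 0.1115]
ft_force: [1.1, 0.3, -4.5]
```

```bash
python3 -m handwheel '[0,0,-0.5,0,0,0,-1,0,0,0,0,0,0,-1]'|sed -n '2p;4p'; python3 -m handwheel '[0,0,-0.5,0,0,0,-1,0,0,0,0,0,0,-1]'|sed -n '2p;4p';  python3 -m handwheel '[0,0,-0.5,0,0,0,-1,0,0,0,0,0,0,-1]'|sed -n '2p;4p'; python3 -c "
from plant import sense
print(sense()['tool_pos'],sense()['moment'])"
```

```text
tool_pos: [0.551, -0.045, 0.111]
ft_force: [-0.3, -0.7, -3.4]
tool_pos: [0.551, -0.045, 0.1109]
ft_force: [-1.2, 0.8, -0.9]
tool_pos: [0.551, -0.045, 0.1108]
ft_force: [-3.9, 1.0, 3.9]
[ 0.5510398  -0.0450075   0.11083658] [-0.00168319  0.85483579 -0.0144533 ]
```

```bash
python3 -m handwheel '[0,0,-0.4,0,0,0,-1,0,0,0,0,0,0,-1]'|sed -n '1,2p;4p'; python3 -m handwheel '[0.09,1,0,0,0,0,-1,0.1,1,0,0,0,0,-1]'|sed -n '2p;4p'; python3 -m handwheel '[0.09,1,0,0,0,0,-1,0.1,1,0,0,0,0,-1]'|sed -n '2p;4p'
```

```text
t: 11.95
tool_pos: [0.5511, -0.045, 0.1108]
ft_force: [-4.3, 0.2, 7.2]
tool_pos: [0.5511, -0.0447, 0.1108]
ft_force: [-4.7, -2.7, 6.0]
tool_pos: [0.5515, -0.0441, 0.1107]
ft_force: [-2.3, -5.3, 4.8]
```

```bash
python3 -m handwheel '[0.09,1,-0.1,0,0,0,-1,0.1,1,-0.1,0,0,0,-1]'|sed -n '2p;4p'; python3 -m handwheel '[0.09,1,-0.1,0,0,0,-1,0.1,1,-0.1,0,0,0,-1]'|sed -n '2p;4p'; python3 -m handwheel '[0.09,1,-0.05,0,0,0,-1,0.1,1,-0.05,0,0,0,-1]'|sed -n '2p;4p'
```

```text
tool_pos: [0.5522, -0.0425, 0.1106]
ft_force: [-1.4, -5.3, 4.4]
tool_pos: [0.5527, -0.0404, 0.1106]
ft_force: [-1.6, -5.0, 5.5]
tool_pos: [0.5531, -0.0381, 0.1105]
ft_force: [-0.6, -4.8, 5.5]
```

```bash
python3 -m handwheel '[0.09,1,-0.1,0,0,0,-1,0.09,1,-0.1,0,0,0,-1]'|sed -n '2p;4p'; python3 -m handwheel '[0.09,1,-0.07,0,0,0,-1,0.09,1,-0.07,0,0,0,-1]'|sed -n '2p;4p'; python3 -m handwheel '[0.09,1,-0.07,0,0,0,-1,0.09,1,-0.07,0,0,0,-1]'|sed -n '2p;4p'; python3 -m handwheel '[0.09,1,-0.07,0,0,0,-1,0.09,1,-0.07,0,0,0,-1]'|sed -n '2p;4p'
```

```text
tool_pos: [0.5534, -0.0361, 0.1104]
ft_force: [-1.1, -5.4, 5.5]
tool_pos: [0.5536, -0.0341, 0.1103]
ft_force: [-1.5, -5.1, 5.0]
tool_pos: [0.5539, -0.0322, 0.1102]
ft_force: [-1.0, -5.2, 6.1]
tool_pos: [0.5541, -0.0302, 0.1101]
ft_force: [0.4, -5.6, 6.2]
```

```bash
python3 -m handwheel '[0.09,1,-0.06,0,0,0,-1,0.09,1,-0.06,0,0,0,-1]'|sed -n '2p;4p'; python3 -m handwheel '[0.09,1,-0.06,0,0,0,-1,0.09,1,-0.06,0,0,0,-1]'|sed -n '2p;4p'; python3 -m handwheel '[0.09,1,-0.06,0,0,0,-1,0.09,1,-0.06,0,0,0,-1]'|sed -n '2p;4p'; python3 -m handwheel '[0.09,1,-0.06,0,0,0,-1,0.09,1,-0.06,0,0,0,-1]'|sed -n '2p;4p'
```

```text
tool_pos: [0.5543, -0.0283, 0.11]
ft_force: [-0.5, -6.0, 6.1]
tool_pos: [0.5545, -0.0263, 0.1099]
ft_force: [-1.3, -6.0, 6.2]
tool_pos: [0.5547, -0.0244, 0.1098]
ft_force: [-0.2, -5.7, 6.0]
tool_pos: [0.5549, -0.0224, 0.1097]
ft_force: [-1.0, -6.3, 7.0]
```

```bash
python3 -m handwheel '[0.09,1,-0.05,0,0,0,-1,0.09,1,-0.05,0,0,0,-1]'|sed -n '2p;4p'; python3 -m handwheel '[0.09,1,-0.05,0,0,0,-1,0.09,1,-0.05,0,0,0,-1]'|sed -n '2p;4p'; python3 -m handwheel '[0.09,1,-0.05,0,0,0,-1,0.09,1,-0.05,0,0,0,-1]'|sed -n '2p;4p'; python3 -m handwheel '[0.09,1,-0.05,0,0,0,-1,0.09,1,-0.05,0,0,0,-1]'|sed -n '2p;4p'
```

```text
tool_pos: [0.5552, -0.0204, 0.1097]
ft_force: [-1.9, -5.9, 7.1]
tool_pos: [0.5553, -0.0184, 0.1096]
ft_force: [-1.1, -5.9, 6.4]
tool_pos: [0.5555, -0.0165, 0.1095]
ft_force: [-0.1, -6.5, 7.2]
tool_pos: [0.5557, -0.0145, 0.1094]
ft_force: [-1.2, -5.9, 6.9]
```

```bash
python3 -m handwheel '[0.09,1,-0.02,0,0,0,-1,0.09,1,-0.03,0,0,0,-1]'|sed -n '2p;4p'; python3 -m handwheel '[0.09,1,-0.04,0,0,0,-1,0.09,1,-0.04,0,0,0,-1]'|sed -n '2p;4p'; python3 -m handwheel '[0.09,1,-0.04,0,0,0,-1,0.09,1,-0.04,0,0,0,-1]'|sed -n '2p;4p'; python3 -m handwheel '[0.09,1,-0.04,0,0,0,-1,0.09,1,-0.04,0,0,0,-1]'|sed -n '2p;4p'
```

```text
tool_pos: [0.5559, -0.0124, 0.1093]
ft_force: [-1.2, -6.1, 6.7]
tool_pos: [0.5561, -0.0104, 0.1092]
ft_force: [-0.4, -5.2, 7.4]
tool_pos: [0.5563, -0.0084, 0.1092]
ft_force: [-0.3, -5.8, 6.5]
tool_pos: [0.5565, -0.0064, 0.1091]
ft_force: [-1.2, -6.9, 7.1]
```

```bash
python3 -m handwheel '[0.08,1,-0.01,0,0,0,-1,0.09,1,-0.02,0,0,0,-1]'|sed -n '2p;4p'; python3 -m handwheel '[0.08,1,-0.03,0,0,0,-1,0.09,1,-0.03,0,0,0,-1]'|sed -n '2p;4p'; python3 -m handwheel '[0.08,1,-0.03,0,0,0,-1,0.09,1,-0.03,0,0,0,-1]'|sed -n '2p;4p'; python3 -m handwheel '[0.08,1,-0.03,0,0,0,-1,0.09,1,-0.03,0,0,0,-1]'|sed -n '2p;4p'; python3 -m handwheel '[0.08,1,-0.03,0,0,0,-1,0.09,1,-0.03,0,0,0,-1]'|sed -n '2p;4p'
```

```text
tool_pos: [0.5566, -0.0043, 0.109]
ft_force: [0.5, -6.0, 6.4]
tool_pos: [0.5568, -0.0023, 0.1089]
ft_force: [0.9, -6.1, 6.0]
tool_pos: [0.5569, -0.0002, 0.1088]
ft_force: [-0.8, -6.7, 6.6]
tool_pos: [0.5571, 0.0018, 0.1087]
ft_force: [0.2, -5.7, 6.7]
tool_pos: [0.5572, 0.0038, 0.1086]
ft_force: [-0.1, -5.1, 6.3]
```

```bash
python3 -m handwheel '[0.09,1,-0.03,0,0,0,-1,0.09,1,-0.03,0,0,0,-1]'|sed -n '2p;4p'; python3 -m handwheel '[0.09,1,-0.03,0,0,0,-1,0.09,1,-0.03,0,0,0,-1]'|sed -n '2p;4p'; python3 -m handwheel '[0.09,1,-0.03,0,0,0,-1,0.09,1,-0.03,0,0,0,-1]'|sed -n '2p;4p'; python3 -m handwheel '[0.09,1,-0.03,0,0,0,-1,0.09,1,-0.03,0,0,0,-1]'|sed -n '2p;4p'; python3 -m handwheel '[0.09,1,-0.03,0,0,0,-1,0.09,1,-0.03,0,0,0,-1]'
```

```text
tool_pos: [0.5574, 0.0058, 0.1085]
ft_force: [-1.1, -5.3, 6.0]
tool_pos: [0.5576, 0.0079, 0.1085]
ft_force: [-1.2, -6.0, 5.4]
tool_pos: [0.5577, 0.0099, 0.1084]
ft_force: [-1.2, -5.2, 5.6]
tool_pos: [0.5579, 0.0119, 0.1083]
ft_force: [0.1, -6.4, 5.7]
t: 17.12
tool_pos: [0.558, 0.014, 0.1082]
tcp_rot: [[0.995, -0.095, 0.003], [-0.095, -0.995, -0.004], [0.003, 0.003, -1.0]]
ft_force: [-0.9, -6.1, 4.5]
finger_gap: 0.0255
finger_force: 54.9
```

```bash
python3 -m handwheel '[0.09,1,-0.12,0,0,0,-1,0.09,1,-0.1,0,0,0,-1]'|sed -n '2p;4p'; python3 -m handwheel '[0.09,1,-0.06,0,0,0,-1,0.09,1,-0.06,0,0,0,-1]'|sed -n '2p;4p'; python3 -m handwheel '[0.09,1,-0.05,0,0,0,-1,0.09,1,-0.05,0,0,0,-1]'|sed -n '2p;4p'; python3 -m handwheel '[0.09,1,-0.05,0,0,0,-1,0.09,1,-0.05,0,0,0,-1]'|sed -n '2p;4p'
```

```text
tool_pos: [0.5582, 0.0151, 0.1081]
ft_force: [-1.0, -7.9, 6.9]
tool_pos: [0.5585, 0.0174, 0.1081]
ft_force: [-1.0, -6.6, 6.7]
tool_pos: [0.5586, 0.0194, 0.108]
ft_force: [-1.4, -6.4, 6.8]
tool_pos: [0.5589, 0.0214, 0.1079]
ft_force: [-1.6, -7.0, 7.3]
```

```bash
python3 -m handwheel '[0.09,1,-0.02,0,0,0,-1,0.09,1,-0.03,0,0,0,-1]'|sed -n '2p;4p'; python3 -m handwheel '[0.09,1,-0.03,0,0,0,-1,0.09,1,-0.03,0,0,0,-1]'|sed -n '2p;4p'; python3 -m handwheel '[0.09,1,-0.03,0,0,0,-1,0.09,1,-0.03,0,0,0,-1]'|sed -n '2p;4p'; python3 -m handwheel '[0.09,1,-0.03,0,0,0,-1,0.09,1,-0.03,0,0,0,-1]'|sed -n '2p;4p'
```

```text
tool_pos: [0.5591, 0.0235, 0.1078]
ft_force: [0.0, -6.6, 7.0]
tool_pos: [0.5592, 0.0255, 0.1078]
ft_force: [-0.8, -6.5, 6.3]
tool_pos: [0.5594, 0.0275, 0.1077]
ft_force: [-0.2, -5.7, 6.7]
tool_pos: [0.5596, 0.0295, 0.1076]
ft_force: [-0.5, -5.8, 6.0]
```

```bash
python3 -m handwheel '[0.09,1,-0.04,0,0,0,-1,0.09,1,-0.04,0,0,0,-1]'|sed -n '2p;4p'; python3 -m handwheel '[0.09,1,-0.03,0,0,0,-1,0.09,1,-0.03,0,0,0,-1]'|sed -n '2p;4p'; python3 -m handwheel '[0.09,1,-0.03,0,0,0,-1,0.09,1,-0.03,0,0,0,-1]'|sed -n '2p;4p'; python3 -m handwheel '[0.09,1,-0.03,0,0,0,-1,0.09,1,-0.03,0,0,0,-1]'|sed -n '2p;4p'
```

```text
tool_pos: [0.5598, 0.0315, 0.1076]
ft_force: [-1.2, -6.4, 6.9]
tool_pos: [0.56, 0.0335, 0.1075]
ft_force: [-1.9, -6.9, 5.7]
tool_pos: [0.5602, 0.0355, 0.1074]
ft_force: [0.7, -6.6, 6.2]
tool_pos: [0.5603, 0.0376, 0.1073]
ft_force: [-1.1, -5.5, 6.3]
```

```bash
python3 -m handwheel '[0.09,1,-0.03,0,0,0,-1,0.09,1,-0.03,0,0,0,-1]'|sed -n '2p;4p'; python3 -m handwheel '[0.09,1,-0.03,0,0,0,-1,0.09,1,-0.03,0,0,0,-1]'|sed -n '2p;4p'; python3 -m handwheel '[0.09,1,-0.03,0,0,0,-1,0.09,1,-0.03,0,0,0,-1]'|sed -n '2p;4p'; python3 -m handwheel '[0.09,1,-0.03,0,0,0,-1,0.09,1,-0.03,0,0,0,-1]'|sed -n '2p;4p'
```

```text
tool_pos: [0.5605, 0.0396, 0.1073]
ft_force: [-0.5, -6.5, 5.9]
tool_pos: [0.5607, 0.0415, 0.1072]
ft_force: [-1.1, -6.2, 6.4]
tool_pos: [0.5609, 0.0435, 0.1071]
ft_force: [-1.3, -5.8, 6.5]
tool_pos: [0.561, 0.0455, 0.1071]
ft_force: [-0.2, -5.1, 7.3]
```

```bash
python3 -m handwheel '[0.09,1,-0.01,0,0,0,-1,0.09,1,-0.02,0,0,0,-1]'|sed -n '2p;4p'; python3 -m handwheel '[0.09,1,-0.02,0,0,0,-1,0.09,1,-0.02,0,0,0,-1]'|sed -n '2p;4p'; python3 -m handwheel '[0.09,1,-0.02,0,0,0,-1,0.09,1,-0.02,0,0,0,-1]'|sed -n '2p;4p'; python3 -m handwheel '[0.09,1,-0.02,0,0,0,-1,0.09,1,-0.02,0,0,0,-1]'|sed -n '2p;4p'
```

```text
tool_pos: [0.5612, 0.0477, 0.107]
ft_force: [-0.3, -6.1, 6.4]
tool_pos: [0.5614, 0.0497, 0.1069]
ft_force: [0.1, -6.6, 6.2]
tool_pos: [0.5615, 0.0517, 0.1069]
ft_force: [-0.9, -7.8, 6.5]
tool_pos: [0.5617, 0.0537, 0.1068]
ft_force: [-0.6, -6.4, 6.6]
```

```bash
python3 -m handwheel '[0.09,1,-0.01,0,0,0,-1,0.09,1,-0.01,0,0,0,-1]'|sed -n '2p;4p'; python3 -m handwheel '[0.09,1,-0.01,0,0,0,-1,0.09,1,-0.01,0,0,0,-1]'|sed -n '2p;4p'; python3 -m handwheel '[0.09,1,-0.01,0,0,0,-1,0.09,1,-0.01,0,0,0,-1]'|sed -n '2p;4p'; python3 -m handwheel '[0.09,1,-0.01,0,0,0,-1,0.09,1,-0.01,0,0,0,-1]'|sed -n '2p;4p'
```

```text
tool_pos: [0.5619, 0.0558, 0.1068]
ft_force: [-0.8, -5.3, 5.0]
tool_pos: [0.562, 0.0579, 0.1067]
ft_force: [-1.0, -5.2, 5.1]
tool_pos: [0.5621, 0.0599, 0.1066]
ft_force: [-0.3, -5.2, 5.5]
tool_pos: [0.5623, 0.062, 0.1065]
ft_force: [-1.2, -5.6, 4.1]
```

```bash
python3 -m handwheel '[0.09,1,-0.12,0,0,0,-1,0.09,1,-0.12,0,0,0,-1]'|sed -n '2p;4p'; python3 -m handwheel '[0.09,1,-0.06,0,0,0,-1,0.09,1,-0.04,0,0,0,-1]'|sed -n '2p;4p'; python3 -m handwheel '[0.09,1,-0.03,0,0,0,-1,0.09,1,-0.03,0,0,0,-1]'|sed -n '2p;4p'; python3 -m handwheel '[0.09,1,-0.03,0,0,0,-1,0.09,1,-0.03,0,0,0,-1]'|sed -n '2p;4p'
```

```text
tool_pos: [0.5625, 0.0635, 0.1064]
ft_force: [-0.5, -7.0, 5.6]
tool_pos: [0.5627, 0.0654, 0.1063]
ft_force: [-1.2, -6.2, 6.2]
tool_pos: [0.5629, 0.0676, 0.1063]
ft_force: [-0.9, -6.5, 6.7]
tool_pos: [0.5631, 0.0696, 0.1062]
ft_force: [-0.9, -6.2, 6.6]
```

```bash
python3 -m handwheel '[0.09,1,-0.02,0,0,0,-1,0.09,1,-0.02,0,0,0,-1]'|sed -n '1,2p;4p'; python3 -m handwheel '[0.09,1,-0.02,0,0,0,-1,0.09,1,-0.02,0,0,0,-1]'|sed -n '2p;4p'; python3 -m handwheel '[0.09,1,-0.02,0,0,0,-1,0.09,1,-0.02,0,0,0,-1]'|sed -n '2p;4p'; python3 -m handwheel '[0.09,1,-0.02,0,0,0,-1,0.09,1,-0.02,0,0,0,-1]'|sed -n '2p;4p'; python3 -m handwheel '[0.09,1,-0.02,0,0,0,-1,0.09,1,-0.02,0,0,0,-1]'|sed -n '2p;4p'
```

```text
t: 21.95
tool_pos: [0.5633, 0.0717, 0.1061]
ft_force: [-1.1, -5.5, 5.7]
tool_pos: [0.5634, 0.0738, 0.1061]
ft_force: [-0.8, -6.4, 6.3]
tool_pos: [0.5636, 0.0758, 0.106]
ft_force: [-0.4, -5.6, 6.3]
tool_pos: [0.5638, 0.0779, 0.1059]
ft_force: [-0.4, -5.8, 5.4]
tool_pos: [0.5639, 0.0799, 0.1059]
ft_force: [-0.8, -5.9, 6.5]
```

```bash
python3 -m handwheel '[0.09,1,-0.03,0,0,0,-1,0.09,1,-0.02,0,0,0,-1]'|sed -n '2p;4p'; python3 -m handwheel '[0.09,1,-0.02,0,0,0,-1,0.09,1,-0.02,0,0,0,-1]'|sed -n '2p;4p'; python3 -m handwheel '[0.09,1,-0.02,0,0,0,-1,0.09,1,-0.02,0,0,0,-1]'|sed -n '2p;4p'; python3 -m handwheel '[0.09,1,-0.02,0,0,0,-1,0.09,1,-0.02,0,0,0,-1]'|sed -n '2p;4p'; python3 -m handwheel '[0.09,1,-0.01,0,0,0,-1,0.09,1,-0.01,0,0,0,-1]'|sed -n '2p;4p'
```

```text
tool_pos: [0.5641, 0.0819, 0.1058]
ft_force: [-0.8, -6.0, 5.3]
tool_pos: [0.5643, 0.0839, 0.1058]
ft_force: [-1.0, -7.0, 5.5]
tool_pos: [0.5644, 0.0856, 0.1057]
ft_force: [-1.0, -6.7, 5.1]
tool_pos: [0.5646, 0.0875, 0.1057]
ft_force: [-0.7, -6.2, 5.5]
tool_pos: [0.5648, 0.0895, 0.1057]
ft_force: [-0.2, -7.1, 6.4]
```

```bash
python3 -m handwheel '[0.09,1,-0.02,0,0,0,-1,0.09,1,-0.01,0,0,0,-1]'|sed -n '2p;4p'; python3 -m handwheel '[0.09,1,-0.01,0,0,0,-1,0.09,1,0,0,0,0,-1]'|sed -n '2p;4p'; python3 -m handwheel '[0.09,1,0,0,0,0,-1,0.09,1,0,0,0,0,-1]'|sed -n '2p;4p'; python3 -m handwheel '[0.09,1,0,0,0,0,-1,0.09,1,0,0,0,0,-1]'|sed -n '2p;4p'
```

```text
tool_pos: [0.565, 0.0915, 0.1057]
ft_force: [-1.9, -6.0, 5.2]
tool_pos: [0.5652, 0.0935, 0.1056]
ft_force: [-1.6, -6.0, 5.9]
tool_pos: [0.5654, 0.0956, 0.1056]
ft_force: [-1.1, -6.5, 4.7]
tool_pos: [0.5655, 0.0976, 0.1056]
ft_force: [0.4, -6.3, 6.1]
```

```bash
python3 -m handwheel '[0.09,1,-0.06,0,0,0,-1,0.09,1,-0.05,0,0,0,-1]'|sed -n '2p;4p'; python3 -m handwheel '[0.09,1,0,0,0,0,-1,0.09,1,0,0,0,0,-1]'|sed -n '2p;4p'; python3 -m handwheel '[0.09,1,0,0,0,0,-1,0.09,1,0,0,0,0,-1]'|sed -n '2p;4p'; python3 -m handwheel '[0.09,1,0,0,0,0,-1,0.09,1,0,0,0,0,-1]'|sed -n '2p;4p'
```

```text
tool_pos: [0.5657, 0.0993, 0.1056]
ft_force: [-0.6, -7.2, 7.1]
tool_pos: [0.5659, 0.1014, 0.1056]
ft_force: [-0.2, -5.9, 5.5]
tool_pos: [0.5661, 0.1034, 0.1056]
ft_force: [-0.5, -7.0, 6.0]
tool_pos: [0.5663, 0.1055, 0.1055]
ft_force: [-0.3, -6.5, 5.9]
```

```bash
python3 -m handwheel '[0.09,1,-0.02,0,0,0,-1,0.09,1,0,0,0,0,-1]'|sed -n '2p;4p'; python3 -m handwheel '[0.09,1,0,0,0,0,-1,0.09,1,0,0,0,0,-1]'|sed -n '2p;4p'; python3 -m handwheel '[0.09,1,0,0,0,0,-1,0.09,1,0,0,0,0,-1]'|sed -n '2p;4p'; python3 -m handwheel '[0.09,1,0,0,0,0,-1,0.09,1,0,0,0,0,-1]'|sed -n '2p;4p'; python3 -m handwheel '[0.09,1,0.01,0,0,0,-1,0.09,1,0.01,0,0,0,-1]'|sed -n '2p;4p'
```

```text
tool_pos: [0.5665, 0.1075, 0.1055]
ft_force: [-0.6, -6.8, 5.2]
tool_pos: [0.5667, 0.1095, 0.1055]
ft_force: [-0.2, -6.0, 7.3]
tool_pos: [0.5668, 0.1115, 0.1054]
ft_force: [-0.6, -6.8, 6.0]
tool_pos: [0.567, 0.1135, 0.1055]
ft_force: [0.8, -6.5, 4.9]
tool_pos: [0.5672, 0.1156, 0.1055]
ft_force: [-1.4, -6.6, 5.6]
```

```bash
python3 -m handwheel '[0.09,1,-0.04,0,0,0,-1,0.09,1,-0.02,0,0,0,-1]'|sed -n '2p;4p'; python3 -m handwheel '[0.09,1,0,0,0,0,-1,0.09,1,0,0,0,0,-1]'|sed -n '2p;4p'; python3 -m handwheel '[0.09,1,0,0,0,0,-1,0.09,1,0,0,0,0,-1]'|sed -n '2p;4p'; python3 -m handwheel '[0.09,1,0,0,0,0,-1,0.09,1,0,0,0,0,-1]'|sed -n '2p;4p'; python3 -m handwheel '[0.09,1,0,0,0,0,-1,0.09,1,0.01,0,0,0,-1]'|sed -n '2p;4p'
```

```text
tool_pos: [0.5672, 0.1163, 0.1055]
ft_force: [-1.4, -11.1, 8.2]
tool_pos: [0.5675, 0.1175, 0.1056]
ft_force: [-2.8, -10.9, 7.6]
tool_pos: [0.5678, 0.1192, 0.1057]
ft_force: [-2.2, -9.8, 9.3]
tool_pos: [0.5682, 0.1209, 0.1059]
ft_force: [-1.8, -12.0, 9.1]
tool_pos: [0.5685, 0.1225, 0.106]
ft_force: [-1.5, -11.6, 9.4]
```

```bash
python3 -m handwheel '[0.09,1,0.25,0,0,0,-1,0.09,1,0.25,0,0,0,-1]'|sed -n '2p;4p'; python3 -m handwheel '[0.09,1,0.08,0,0,0,-1,0.09,1,0.08,0,0,0,-1]'|sed -n '2p;4p'; python3 -m handwheel '[0.09,1,0.08,0,0,0,-1,0.09,1,0.08,0,0,0,-1]'|sed -n '2p;4p'
```

```text
tool_pos: [0.5688, 0.1256, 0.1063]
ft_force: [-0.3, -8.5, 6.9]
tool_pos: [0.569, 0.1276, 0.1065]
ft_force: [-0.7, -10.3, 7.8]
tool_pos: [0.5692, 0.1295, 0.1067]
ft_force: [-0.9, -8.6, 7.8]
```

```bash
python3 -m handwheel '[0.09,1,0.2,0,0,0,-1,0.09,1,0.2,0,0,0,-1]'|sed -n '2p;4p'; python3 -m handwheel '[0.09,1,0.11,0,0,0,-1,0.09,1,0.11,0,0,0,-1]'|sed -n '2p;4p'; python3 -m handwheel '[0.09,1,0.11,0,0,0,-1,0.09,1,0.11,0,0,0,-1]'|sed -n '2p;4p'
```

```text
tool_pos: [0.5693, 0.1321, 0.1069]
ft_force: [-0.2, -8.4, 7.2]
tool_pos: [0.5695, 0.1342, 0.1071]
ft_force: [-0.2, -8.0, 6.4]
tool_pos: [0.5696, 0.1362, 0.1073]
ft_force: [-0.8, -8.1, 5.6]
```

```bash
python3 -m handwheel '[0.09,1,0.08,0,0,0,-1,0.09,1,0.09,0,0,0,-1]'|sed -n '2p;4p'; python3 -m handwheel '[0.09,1,0.1,0,0,0,-1,0.09,1,0.1,0,0,0,-1]'|sed -n '2p;4p'; python3 -m handwheel '[0.09,1,0.1,0,0,0,-1,0.09,1,0.1,0,0,0,-1]'|sed -n '2p;4p'
```

```text
tool_pos: [0.5698, 0.1382, 0.1074]
ft_force: [-0.6, -8.7, 7.0]
tool_pos: [0.5699, 0.1402, 0.1076]
ft_force: [0.2, -8.9, 6.5]
tool_pos: [0.5701, 0.1422, 0.1078]
ft_force: [-0.4, -10.0, 5.5]
```

```bash
python3 -m handwheel '[0.09,1,0.08,0,0,0,-1,0.09,1,0.08,0,0,0,-1]'|sed -n '2p;4p'; python3 -m handwheel '[0.09,1,0.1,0,0,0,-1,0.09,1,0.1,0,0,0,-1]'|sed -n '2p;4p'; python3 -m handwheel '[0.09,1,0.1,0,0,0,-1,0.09,1,0.1,0,0,0,-1]'|sed -n '2p;4p'; python3 -m handwheel '[0.09,1,0.1,0,0,0,-1,0.09,1,0.1,0,0,0,-1]'|sed -n '2p;4p'
```

```text
tool_pos: [0.5703, 0.1441, 0.108]
ft_force: [-0.5, -9.3, 6.8]
tool_pos: [0.5705, 0.1461, 0.1081]
ft_force: [-1.4, -9.0, 6.3]
tool_pos: [0.5706, 0.1482, 0.1083]
ft_force: [-0.2, -8.6, 6.9]
tool_pos: [0.5708, 0.1502, 0.1085]
ft_force: [-1.1, -8.2, 6.5]
```

```bash
python3 -m handwheel '[0.09,1,0.1,0,0,0,-1,0.09,1,0.1,0,0,0,-1]'|sed -n '2p;4p'; python3 -m handwheel '[0.09,1,0.1,0,0,0,-1,0.09,1,0.1,0,0,0,-1]'|sed -n '2p;4p'; python3 -m handwheel '[0.09,1,0.1,0,0,0,-1,0.09,1,0.1,0,0,0,-1]'|sed -n '2p;4p'; python3 -m handwheel '[0.09,1,0.1,0,0,0,-1,0.09,1,0.1,0,0,0,-1]'|sed -n '2p;4p'
```

```text
tool_pos: [0.571, 0.1522, 0.1087]
ft_force: [-0.6, -8.6, 7.0]
tool_pos: [0.5711, 0.1543, 0.1089]
ft_force: [-1.0, -8.6, 6.7]
tool_pos: [0.5713, 0.1564, 0.109]
ft_force: [-0.0, -8.4, 6.2]
tool_pos: [0.5714, 0.1584, 0.1092]
ft_force: [-0.6, -9.1, 6.0]
```

```bash
python3 -m handwheel '[0.1,1,0.09,0,0,0,-1,0.1,1,0.09,0,0,0,-1]'|sed -n '2p;4p'; python3 -m handwheel '[0.1,1,0.1,0,0,0,-1,0.1,1,0.1,0,0,0,-1]'|sed -n '2p;4p'; python3 -m handwheel '[0.1,1,0.09,0,0,0,-1,0.1,1,0.09,0,0,0,-1]'|sed -n '2p;4p'; python3 -m handwheel '[0.1,1,0.09,0,0,0,-1,0.1,1,0.09,0,0,0,-1]'|sed -n '2p;4p'
```

```text
tool_pos: [0.5717, 0.1603, 0.1094]
ft_force: [0.3, -9.2, 6.1]
tool_pos: [0.5718, 0.1623, 0.1096]
ft_force: [-0.1, -7.4, 6.6]
tool_pos: [0.572, 0.1643, 0.1098]
ft_force: [-0.3, -8.8, 6.4]
tool_pos: [0.5722, 0.1664, 0.11]
ft_force: [-0.7, -9.1, 6.8]
```

```bash
python3 -m handwheel '[0.1,1,0.1,0,0,0,-1,0.1,1,0.1,0,0,0,-1]'|sed -n '2p;4p'; python3 -m handwheel '[0.1,1,0.1,0,0,0,-1,0.1,1,0.1,0,0,0,-1]'|sed -n '2p;4p'; python3 -m handwheel '[0.1,1,0.1,0,0,0,-1,0.1,1,0.1,0,0,0,-1]'|sed -n '2p;4p'; python3 -m handwheel '[0.1,1,0.1,0,0,0,-1,0.1,1,0.1,0,0,0,-1]'|sed -n '1,4p'
```

```text
tool_pos: [0.5724, 0.1684, 0.1101]
ft_force: [-0.4, -7.8, 5.7]
tool_pos: [0.5726, 0.1704, 0.1103]
ft_force: [-0.4, -8.4, 6.3]
tool_pos: [0.5728, 0.1725, 0.1105]
ft_force: [-0.9, -7.7, 6.7]
t: 30.62
tool_pos: [0.573, 0.1747, 0.1107]
tcp_rot: [[0.995, -0.097, 0.002], [-0.097, -0.995, -0.005], [0.003, 0.004, -1.0]]
ft_force: [-0.5, -8.5, 5.9]
```

```bash
python3 -m handwheel '[0.1,1,0.09,0,0,0,-1,0.1,1,0.09,0,0,0,-1]'|sed -n '2p;4p'; python3 -m handwheel '[0.1,1,0.09,0,0,0,-1,0.1,1,0.09,0,0,0,-1]'|sed -n '2p;4p'; python3 -m handwheel '[0.1,1,0.09,0,0,0,-1,0.1,1,0.09,0,0,0,-1]'|sed -n '2p;4p'
```

```text
tool_pos: [0.5732, 0.1767, 0.1109]
ft_force: [-0.5, -8.8, 6.0]
tool_pos: [0.5734, 0.1786, 0.1111]
ft_force: [-1.1, -8.3, 6.1]
tool_pos: [0.5736, 0.1806, 0.1112]
ft_force: [-1.3, -8.1, 5.7]
```

```bash
python3 -m handwheel '[0.1,1,0.08,0,0,0,-1,0.1,1,0.08,0,0,0,-1]'|sed -n '2p;4p'; python3 -m handwheel '[0.1,1,0.07,0,0,0,-1,0.1,1,0.06,0,0,0,-1]'|sed -n '2p;4p'; python3 -m handwheel '[0.1,1,0.04,0,0,0,-1]'|sed -n '2p;4p'
python3 - <<'E'
from h import *
b=grab('side'); cv2.imwrite('pics/s2.png',cv2.resize(b['img'][180:360,220:400],(600,600),interpolation=cv2.INTER_CUBIC)[:,:,::-1])
E
```

```text
tool_pos: [0.5738, 0.1826, 0.1114]
ft_force: [-0.7, -8.7, 7.4]
tool_pos: [0.574, 0.1847, 0.1115]
ft_force: [-0.2, -5.2, 4.5]
tool_pos: [0.5741, 0.1868, 0.1115]
ft_force: [0.6, -4.8, 3.7]
```

View pics/s2.png

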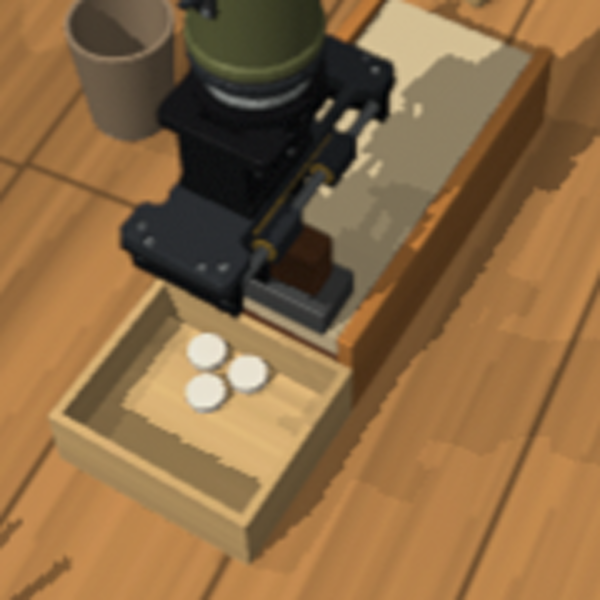

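All three wads are in the tray, at (207,350), (248,372) and (206,392), and the stone is at the tray end. I'll rub 3 mm further for margin, lift, then carry the stone back.

```bash
python3 -m handwheel '[0.1,1,-0.25,0,0,0,-1,0.1,1,-0.15,0,0,0,-1]'|sed -n '2p;4p'; python3 -m handwheel '[0.1,1,0,0,0,0,-1,0,0,0,0,0,0,-1]'|sed -n '2p;4p'; python3 -m handwheel '[0,0,2,0,0,0,-1,0,0,10,0,0,0,-1,0,0,20,0,0,0,-1,0,0,20,0,0,0,-1,0,0,10,0,0,0,-1,0,0,0,0,0,0,-1,0,0,0,0,0,0,-1,0,0,0,0,0,0,-1]'
```

```text
tool_pos: [0.5742, 0.1883, 0.1114]
ft_force: [-1.6, -8.8, 9.1]
tool_pos: [0.5743, 0.1898, 0.1114]
ft_force: [-1.7, -7.1, 7.4]
t: 32.58
tool_pos: [0.5718, 0.1931, 0.1706]
tcp_rot: [[0.996, -0.094, -0.002], [-0.094, -0.996, -0.001], [-0.002, 0.001, -1.0]]
ft_force: [0.4, -0.5, -3.1]
finger_gap: 0.0258
finger_force: 54.8
```

```bash
python3 -m handwheel '[0,-15,5,0,0,0,-1,3,-25,5,0,0,0.06,-1,4,-29,0,0,0,0.1,-1,4,-29,0,0,0,0.11,-1,4,-29,0,0,0,0.11,-1,4,-29,0,0,0,0.11,-1,4,-29,0,0,0,0.11,-1,4,-29,0,0,0,0.11,-1,4,-29,0,0,0,0.11,-1,4,-29,0,0,0,0.11,-1,4,-29,0,0,0,0.11,-1,4,-29,0,0,0,0.11,-1,4,-29,0,0,0,0.11,-1,4,-29,0,0,0,0.11,-1,0,-29,0,0,0,0.11,-1,0,-20,0,0,0,0,-1,0,-13,0,0,0,0,-1,0,0,0,0,0,0,-1,0,0,0,0,0,0,-1,0,0,0,0,0,0,-1]'
```

```text
t: 34.25
tool_pos: [0.624, -0.2546, 0.1816]
tcp_rot: [[0.182, 0.983, -0.0], [0.983, -0.182, 0.002], [0.002, -0.001, -1.0]]
ft_force: [-0.1, -0.1, -3.4]
finger_gap: 0.0257
finger_force: 54.8
```

```bash
python3 -m handwheel '[-1,-4,-20,0,0,0,-1,0,0,-25,0,0,0,-1,0,0,-25,0,0,0,-1,0,0,-25,0,0,0,-1,0,0,-15,0,0,0,-1,0,0,-8,0,0,0,-1,0,0,-4,0,0,0,-1,0,0,0,0,0,0,-1,0,0,0,0,0,0,-1,0,0,0,0,0,0,-1]'; python3 -m handwheel '[0,0,-1,0,0,0,-1,0,0,-1,0,0,0,-1,0,0,0,0,0,0,-1,0,0,0,0,0,0,-1]'|sed -n '2p;4p'; python3 -m handwheel '[0,0,-1,0,0,0,-1,0,0,0,0,0,0,-1,0,0,0,0,0,0,-1]'|sed -n '2p;4p'; python3 -m handwheel '[0,0,-0.5,0,0,0,-1,0,0,0,0,0,0,-1,0,0,0,0,0,0,-1]'|sed -n '2p;4p'
```

```text
t: 35.08
tool_pos: [0.624, -0.2612, 0.0619]
tcp_rot: [[0.184, 0.983, 0.003], [0.983, -0.184, -0.001], [-0.0, 0.003, -1.0]]
ft_force: [1.7, -0.5, -3.5]
finger_gap: 0.0255
finger_force: 54.8
tool_pos: [0.6227, -0.2611, 0.0583]
ft_force: [-0.0, -0.3, -4.4]
tool_pos: [0.6227, -0.261, 0.057]
ft_force: [0.4, -0.1, -3.8]
tool_pos: [0.6227, -0.261, 0.0565]
ft_force: [-0.4, -0.7, -4.1]
```

```bash
python3 -m handwheel '[0,0,-0.5,0,0,0,-1,0,0,0,0,0,0,-1,0,0,0,0,0,0,-1]'|sed -n '2p;4p'; python3 -m handwheel '[0,0,-0.5,0,0,0,-1,0,0,0,0,0,0,-1,0,0,0,0,0,0,-1]'|sed -n '2p;4p'; python3 -m handwheel '[0,0,-0.3,0,0,0,-1,0,0,0,0,0,0,-1,0,0,0,0,0,0,-1]'|sed -n '2p;4p'
```

```text
tool_pos: [0.6227, -0.2611, 0.056]
ft_force: [0.5, -0.0, -4.0]
tool_pos: [0.6228, -0.261, 0.0556]
ft_force: [0.6, 0.6, -4.3]
tool_pos: [0.6228, -0.2611, 0.0556]
ft_force: [-0.9, -0.1, -1.7]
```

Contact is light. I'll open slowly and retreat upward.

```bash
python3 -m handwheel '[0,0,-0.2,0,0,0,-1,0,0,0,0,0,0,-0.3,0,0,0,0,0,0,-0.1,0,0,0,0,0,0,0.3,0,0,0,0,0,0,0.6,0,0,0,0,0,0,1,0,0,0,0,0,0,1,0,0,0,0,0,0,1,0,0,0,0,0,0,1,0,0,0,0,0,0,1]'; python3 -m handwheel '[0,0,5,0,0,0,1,0,0,15,0,0,0,1,0,0,25,0,0,0,1,0,0,30,0,0,0,1,0,0,30,0,0,0,1,0,0,30,0,0,0,1,0,-20,20,0,0,0,1,0,-20,0,0,0,0,1,0,-10,0,0,0,0,1,0,0,0,0,0,0,1,0,0,0,0,0,0,1,0,0,0,0,0,0,1]'
python3 - <<'E'
from h import *
w,a=grab('wrist'),grab('scene')
cv2.imwrite('pics/end.png',np.vstack([w['img'][:300],cv2.resize(a['img'][140:300,130:480],(640,293))])[:,:,::-1])
E
```

```text
t: 37.5
tool_pos: [0.6228, -0.261, 0.0551]
tcp_rot: [[0.184, 0.983, 0.0], [0.983, -0.184, -0.0], [-0.0, 0.0, -1.0]]
ft_force: [0.6, 0.5, -0.1]
finger_gap: 0.0759
finger_force: 0.0
t: 38.5
tool_pos: [0.6226, -0.3091, 0.2086]
tcp_rot: [[0.183, 0.983, -0.002], [0.983, -0.183, 0.002], [0.002, -0.002, -1.0]]
ft_force: [-0.0, 0.3, -0.2]
finger_gap: 0.0869
finger_force: 0.0
```

View pics/end.png

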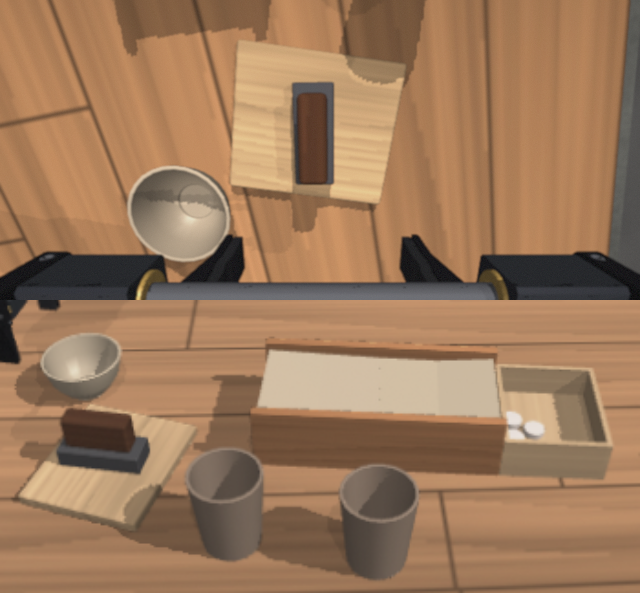

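The stone stands upright at (313,135), near the middle of its board. The shelf is clear, all three wads are in the tray, and the bowl and cups have not moved.

```bash
python3 -c "
from plant import finish_job
print(finish_job())"
```

```text
the job is handed in; nothing more can be done
None
```

The job is handed in after about 39 s of the 72 s allowed: one unbroken pass at about 10 N (estimated from the wrist force; roughly 7–13 N at moments) put all three wads in the tray, and the stone stands upright, let go, near the middle of its board, with the bowl and cups where they stood.

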